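Locate the brass blank in the fence corner

ROBOT

A 6-joint arm with a two-finger parallel gripper is mounted at the origin on the work surface. World frame = base frame: x ahead of the robot, y to its left, z up, the work surface at z = 0. Lengths are in mm, angles in degrees, forces in N, time in s.
With the tool pointing down it reaches from about 375 to 975 mm from the base axis. Payload 3.8 kg.
Tool frame: the origin (TCP) lies on the front face of the gripper's body, between the roots of the fingers; the fingertips stand 73 mm ahead of it and the grasp point (between the pads) lies 54 mm ahead of it (arm.tip_extent is the distance from the TCP to the fingertips, in mm); z points along the fingers, y is the line along which they close (so a half turn about z gives the same grasp; the last joint's range is limited). The gripper opens to 85 mm and grips with 20 to 120 N. Pads are 22 mm wide; open, the fingers measure 114 mm over their backs; the gripper's body (76 mm by 85 mm) begins 54 mm behind the grasp point. The pads swing forward as they close: fully open they stand 13 mm farther back than shut.
Start: joints at [-76.541, 15.12, 91.902, -0, 72.978, -2.114], TCP at [181.209, -650.217, 303.88] pointing down, gripper open.
Joint ranges: [-150.88, 150.88], [-54.13, 125.18], [17.81, 147.31], [-75.09, 255.09], [0, 152.58], [-146.25, 146.25]. Speed limits (degrees/s): [147.25, 147.25, 180, 180, 180, 180].

INTERFACE

Orientations are given as [roll, pitch, yaw] about the fixed x, y, z axes, in that order (R = Rz(yaw) Ry(pitch) Rx(roll)).
In Python, from rig import state, imaging, ticket, nets, arm gives the robot as it stands.
- The arm moves only by the tool servo_tool, never from a script. Its argument "moves" is a list of rows, each an object with "fingers": the finger opening in m, from 0 to 0.0854; "dp": the shift along the tool's x, y, z in m, a list of three; "roll": the turn about the tool's z in rad. In form: [{"fingers": fingers, "dp": [tx, ty, tz], "roll": roll}, ...]. A call has 1 to 12 rows; each row is the pose to reach, as a shift and turn from the pose commanded when the call began, along the tool's axes at that moment; what a row does not reach only later rows make up. A row lasts 1/10 s, in which the tool goes at most 50 mm and 8.59 degrees, less where a joint would pass 70% of its speed; a pose out of reach is approached as far as the arm can. A call with a gripper value outside its range is refused whole. The fingers move at their own pace and stop on an object; the grip force is fixed at half the most. Time passes only in rows, so rows that repeat a pose let the fingers close. It gives the time, the measured TCP pose, the force, the opening and the grip force at its end, in the units of the state.
- state(): the state, without advancing time (a new reading comes with each control period).
- imaging.read_camera(name): name is "scene" or "top" or "wrist"; returns the picture (400x640x3 uint8, red, green, blue); there is no depth.
- imaging.camera_model(name): a dict with "fovy" (degrees; the focal length in pixels is half the picture's height over the tangent of half this angle, whatever the lens; pixels are square), "cx", "cy" (the principal point, pixels), "position" and "orientation" of the camera in the world. Camera axes: x right, y up, looking along -z (the intrinsics and any distortion apply to the point x, -y, -z); pixel columns grow to the right and rows downward; lengths in mm; the calibration is good to about 2 mm. The wrist camera is an equidistant fisheye: a pixel r from the principal point sees the ray r / f radians off the axis. A picture is of the moment at which its call begins: read the wrist's pose just before it. camera_model takes no time and is no camera call; for the wrist camera it gives the pose at the moment of the call.
- ticket.sign_off(): hands the job in; it is judged then, once.
Trained networks look in the newest picture that a camera, given by its name, has taken for a name from the list of things; names that differ only in an ending like _2 or _b are one class to them, and where a whole thing is asked for, a point or a joint stands for the part that bears it (a point fixed in the world has none). Each returns a list of dicts, best first, with "confidence" (0 to 1); they miss things now and then, are a little off and sometimes report something else, mostly with a low value. They report only what shows in the picture. A call takes as long as a camera call.
- nets.search_frame(label, camera): "extent" ([centre column, centre row, width, height] in pixels, round what is visible of it).
- nets.cut_out(label, camera): "pixels" (400x640 bool, what is visible of it) and "extent" ([centre column, centre row, width, height] in pixels, round what is visible of it).
- nets.spot_point(label, camera): "location" ([column, row] in pixels: a listed point, or the origin of a listed thing).
The state is a dict: "time_s": time; "qpos": joint angles; "joint_velocities": joint speeds; "tau": joint torques, N m; "eef_pos": TCP position; "orientation": TCP orientation; "force": force on the tool from outside, world axes, zero at the start; "torque": the same for the moment, N m; "width": finger opening in mm; "gripper_force": force on a finger pad.
Only numpy, scipy, OpenCV 4.12 (cv2) and the standard library are available. Lean on these libraries where they do the work, as an engineer would, in place of code of your own. Each camera call takes 0.05 s, during which the arm holds its last target. There are 200 camera calls.

TASK

Set the brass blank up for drilling: push it with the fingertips so that one of its long sides lies flush along the aluminium fence and its end butts against the red stop. Only push it along the bench: do not take it between the fingers, lift it or tip it, and leave the aluminium blank and everything else where it is. Finish with the hand clear.

Things in the scene. Friction and masses are not known exactly. Their poses are not given: they have to be found in the camera images.
- brass_blank: The brass-coloured rectangular blank to be pushed, lying loose on the bench: 40 mm (its x) by 80 mm (its y, long side) by 22 mm high, about 0.5 to 0.75 kg; it takes roughly 2 to 6 N to slide it on the bench, somewhat more while it rubs on the fence or a stop. Origin at the centre of its underside. A like blank in silver-grey aluminium is a bystander.
- fence: Aluminium fence bar fixed to the bench, 25 mm thick (its x), 580 mm long (its y), 30 mm high; origin at the centre of its underside. The blank goes against its front face, the one at x = -12.5 mm in its own frame, which looks roughly towards the robot. One stop is mounted near each end. The bench between blank and fence, and along the front of the fence between the stops, is clear.
- red_stop: Red stop block clamped to the fence in front of its front face, near its left or right end: 40 x 40 mm, 36 mm high, with a small knob over the fence up to 49 mm; fixed, does not yield. Origin at the centre of the block's underside, 32.5 mm in front of the fence's middle line; axes parallel to the fence's. The blank butts against the stop's flat side face (20 mm from its origin along its y) that looks to the middle of the fence.
- black_stop: The other stop, black, same shape and size, near the other end of the fence; not the one to use. At least 40 mm of clear bench lies between it and the blank.
- alu_blank: Bystander: silver-grey aluminium blank, same size as the brass one (40 x 80 x 22 mm), loose on the bench beside it. Leave it alone. Origin at the centre of its underside.
- nut: Bystander: round dark steel nut 30 mm across, 13 mm high, lying on the robot's side between the two blanks. Origin at the centre of its underside.
- bit_holder: Bystander: black holder 28 x 75 mm with a row of red screwdriver bits, 34 mm high, behind the fence.
- screwdriver: Bystander: screwdriver with yellow handle, lying at the left side of the bench.
- jar: Bystander: jar 60 mm across, 85 mm high, at the right side of the bench.
- spray_can: Bystander: blue can 60 mm across, 160 mm high, at the right side of the bench.
- wood_offcut: Bystander: pale wooden offcut 90 x 60 x 35 mm at the left side of the bench.

How it is judged (in metres and radians):
At the end, for the whole second after the job is handed in: The brass blank rests flat on the bench, its long side within 2.5 mm of the fence's front face and parallel to it within 0.03 rad, its end within 2.5 mm of the red stop's face (x of brass_blank in the frame of fence between -0.035 and -0.03 m and angle between the y axis of brass_blank and the y axis of fence, either way round below 0.03 rad and y of brass_blank in the frame of red_stop between -0.0625 and 0.0625 m and height (world z) of brass_blank below 0.003 m and angle between brass_blank's own z axis and vertical below 0.03 rad and linear speed of brass_blank below 0.01 m/s); the robot touches nothing.
It fails at once if the brass blank is lifted or tipped (height (world z) of brass_blank above 0.005 m or angle between brass_blank's own z axis and vertical above 0.15 rad).
It fails at once if the brass blank is taken between the fingers (x of the grasp point in the frame of brass_blank between -0.012 and 0.012 m and y of the grasp point in the frame of brass_blank between -0.036 and 0.036 m and z of the grasp point in the frame of brass_blank below 0.036 m).
It fails at once if the aluminium blank or another bystander is moved by more than 10 mm (distance of any of alu_blank, nut, bit_holder, screwdriver, jar, spray_can, wood_offcut from where it was at the start of the episode above 0.01 m).
It also fails if it takes over 64 s, if anything falls off the work surface, if the arm or the gripper's body presses on something with over 40 N, if the wrist force passes 120 N, or if a joint passes its speed limit or range.

## Working session

There is one attempt and no reset: what is moved stays moved. The work goes in short steps, Python scripts to look and compute and a tool call to move; the robot and the scene stay as the last step left them, time stands still between calls to the robot, and variables do not carry over. Pictures are saved under pics/ and viewed, at most 10 in all, crops included, and the job is handed in when it is done.

Besides the shell and the picture viewer there is one more tool, called after ">>>" by a JSON object that holds its "method" and its "body". servo_tool: Moves the arm, as the interface text tells. Its arguments: {"type":"object","properties":{"moves":{"type":"array"}},"required":["moves"]}

```bash
ls; mkdir -p pics
cat > h.py <<'E'
import numpy as np, cv2
from scipy.spatial.transform import Rotation as R
from rig import state, imaging, ticket, nets, arm
def Rm(o): 
    o=np.array(o,float)
    return o if o.shape==(3,3) else R.from_euler('xyz',o,degrees=True).as_matrix()
def back(m,uv,z):
    "pixels -> world at height z (pinhole)"
    f=200/np.tan(np.radians(m['fovy']/2)); uv=np.atleast_2d(uv).astype(float)
    k=m.get('distortion')
    d=np.c_[(uv[:,0]-m['cx'])/f,-(uv[:,1]-m['cy'])/f,-np.ones(len(uv))]@Rm(m['orientation']).T
    p=np.array(m['position']); return p+d*((z-p[2])/d[:,2])[:,None]
E
python3 - <<'E'
from h import *
for c in('top','scene'):
    im=imaging.read_camera(c); cv2.imwrite(f'pics/{c}.png',im[...,::-1]); print(c,imaging.camera_model(c))
    for n in('brass_blank','fence','red_stop','black_stop','alu_blank','nut'):
        r=nets.cut_out(n,c)
        if r: print(n,round(r[0]['confidence'],2),np.round(r[0]['extent'],1)); np.save(f'{c}_{n}.npy',r[0]['pixels'])
        else: print(n,'none')
print(state())
E
```

```text
pics
top {'fovy': 50.94119483496892, 'cx': 314.84599913323774, 'cy': 197.91410063785239, 'position': array([ 474.29594966,  -10.74105344, 1130.12665296]), 'orientation': array([  5.61854577,  -0.79410763, -90.83101987])}
brass_blank 0.88 [276.6 218.   29.6  17.8]
fence 0.7 [305.9 167.6 222.9  29.7]
red_stop 0.59 [402.8 167.   20.7  29. ]
black_stop 0.76 [220.7 183.   18.6  23.8]
alu_blank 0.6 [401.2 166.9  19.4  27.2]
nut 0.42 [314.1 249.3  11.5  10.2]
scene {'fovy': 53.837057890142795, 'cx': 319.018866865974, 'cy': 193.32255336565427, 'position': array([1144.50427388, -423.84786938,  805.15140899]), 'orientation': array([42.17156139,  0.33769057, 54.1158546 ])}
brass_blank 0.74 [336.6 174.5  34.4  22.4]
fence 0.61 [331.2 226.8 175.4 124.4]
red_stop 0.89 [255.8 265.1  24.4  28.5]
black_stop 0.66 [399.4 166.8  24.2  13.7]
alu_blank 0.62 [280.  200.2  31.   23.7]
nut 0.26 [332.1 227.8 175.  124.6]
{'time_s': 0.7, 'qpos': array([-7.65397911e+01,  1.51182099e+01,  9.19016199e+01,  9.85745914e-04,
        7.29774311e+01, -2.11464381e+00]), 'joint_velocities': array([ 0.11866943, -0.0312922 , -0.03311203,  0.00253025, -0.05396012,
        0.02604474]), 'tau': array([ 1.10483797e-04, -5.14842260e+01, -3.67612016e+01, -1.18916996e-04,
        7.36672100e-04,  1.07928173e-05]), 'eef_pos': array([ 181.23340659, -650.21575156,  303.91264171]), 'orientation': array([ 1.79997228e+02, -8.40859236e-04,  1.55745642e+01]), 'force': array([-0.01686406, -0.56285373,  0.17128212]), 'torque': array([-0.00487271, -0.00783507,  0.0131429 ]), 'gripper_force': 0.0, 'width': 85.4182370124249}
```

Run:
```python
import cv2
im=cv2.imread('pics/top.png')[130:290,180:440]
cv2.imwrite('pics/topc.png',cv2.resize(im,None,fx=3,fy=3,interpolation=cv2.INTER_CUBIC))
```

```text
(no output)
```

View pics/topc.png

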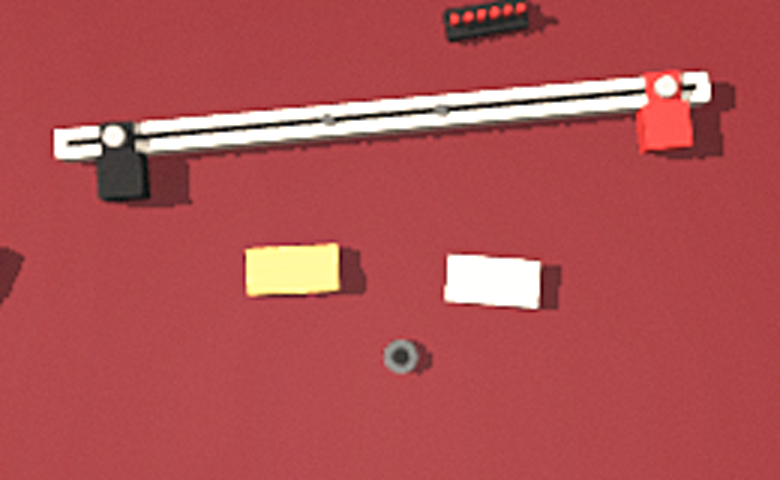

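View pics/scene.png

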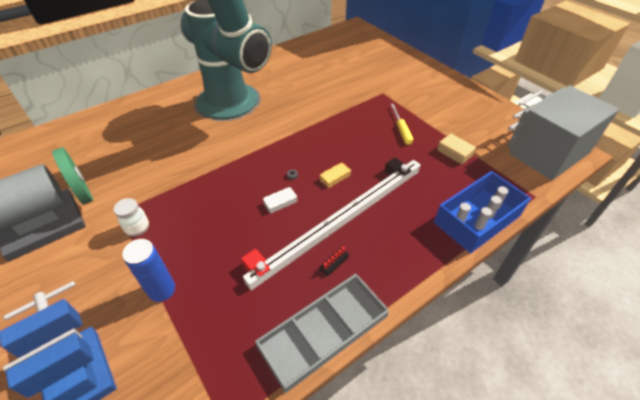

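The top crop shows the brass blank at about (277,220) full-frame and the aluminium blank at (344,224). The fence runs above them, tilted about 5°, with the red stop at right (402,167), the black stop at left (221,183) and the nut at (314,249). The net's `alu_blank` hit in this camera was actually the red stop.

Run:
```python
from h import *
m=imaging.camera_model('top'); im=cv2.imread('pics/top.png')
hsv=cv2.cvtColor(im,cv2.COLOR_BGR2HSV); H,S,V=[hsv[...,i].astype(int) for i in range(3)]
def rect(mask,z,name,box):
    q=np.zeros_like(mask); x0,x1,y0,y1=box; q[y0:y1,x0:x1]=mask[y0:y1,x0:x1]
    n,l,s,c=cv2.connectedComponentsWithStats(q.astype(np.uint8)); i=1+np.argmax(s[1:,4])
    v,u=np.nonzero(l==i); P=back(m,np.c_[u,v],z)[:,:2]
    r=cv2.minAreaRect(P.astype(np.float32)); print(name,s[i,4],np.round(P.mean(0),1),np.round(r[0],1),np.round(r[1],1),round(r[2],1)); return P
rect((H>18)&(H<40)&(S>60)&(V>150),22,'brass',(250,305,200,240))
rect((S<60)&(V>180),22,'alu',(320,370,200,240))
rect((S<90)&(V>60),13,'nut',(300,325,235,262))
P=rect((S<60)&(V>170),30,'fence',(195,420,150,190))
rect((S>190)&(V>150)&(H<6)|(S>190)&(V>150)&(H>174),36,'red',(385,415,150,185))
print(R.from_euler('xyz',state()['orientation'],degrees=True).as_matrix().round(3))
# hand-picked corner pixels from crop
g=lambda a:np.array(a)/3+[180-.33,130-.33]
print('brass c',back(m,g([[246,249],[339,243],[340,290],[247,297]]),22).round(1))
print('alu c',back(m,g([[447,255],[540,261],[540,308],[445,300]]),22).round(1))
print('fence c',back(m,g([[55,130],[708,73],[711,100],[57,158]]),30).round(1))
print('fence front edge between',back(m,g([[150,151],[638,107]]),30).round(1))
print('red front/left',back(m,g([[638,111],[640,151],[692,146]]),36).round(1))
print('black', back(m,g([[97,152],[103,199],[146,194],[141,152]]),36).round(1))
```

```text
brass 476 [527.4  72.9] [527.5  72.8] [41.1 80.3] 2.0
alu 492 [ 514.9 -103.3] [ 515.  -103.3] [82.5 41.7] 84.8
nut 99 [450.1 -21.6] [449.7 -22.3] [29.1 28.9] 89.2
fence 724 [655.1 -16. ] [655.4 -16.9] [ 11.8 452.8] 4.5
red 10 [ 675.2 -267.4] [ 674.2 -267.7] [ 7.5 15.3] 43.9
[[ 0.963  0.268  0.   ]
 [ 0.268 -0.963 -0.   ]
 [ 0.     0.    -1.   ]]
brass c [[545.8 113.2  22. ]
 [550.   31.4  22. ]
 [508.7  30.9  22. ]
 [503.7 112.4  22. ]]
alu c [[ 538.1  -63.6   22. ]
 [ 531.7 -145.5   22. ]
 [ 490.4 -144.5   22. ]
 [ 498.6  -61.1   22. ]]
fence c [[ 652.4  279.8   30. ]
 [ 696.5 -298.4   30. ]
 [ 672.2 -300.2   30. ]
 [ 627.5  277.7   30. ]]
fence front edge between [[ 632.7  196.3   30. ]
 [ 666.7 -235.    30. ]]
red front/left [[ 662.  -233.6   36. ]
 [ 626.5 -234.2   36. ]
 [ 630.3 -280.2   36. ]]
black [[631.5 241.4  36. ]
 [590.2 235.8  36. ]
 [594.1 198.5  36. ]
 [631.1 203.1  36. ]]
```

>>> {"method": "servo_tool", "body": {"moves": [{"fingers": 0.045, "dp": [0.472, -0.619, 0], "roll": 0.195}, {"fingers": 0.045, "dp": [0.472, -0.619, 0], "roll": 0.195}, {"fingers": 0.045, "dp": [0.472, -0.619, 0], "roll": 0.195}, {"fingers": 0.045, "dp": [0.472, -0.619, 0], "roll": 0.195}, {"fingers": 0.045, "dp": [0.472, -0.619, 0], "roll": 0.195}, {"fingers": 0.045, "dp": [0.472, -0.619, 0], "roll": 0.195}, {"fingers": 0.045, "dp": [0.472, -0.619, 0], "roll": 0.195}, {"fingers": 0.045, "dp": [0.472, -0.619, 0], "roll": 0.195}, {"fingers": 0.045, "dp": [0.472, -0.619, 0], "roll": 0.195}, {"fingers": 0.045, "dp": [0.472, -0.619, 0], "roll": 0.195}, {"fingers": 0.045, "dp": [0.472, -0.619, 0], "roll": 0.195}, {"fingers": 0.045, "dp": [0.472, -0.619, 0], "roll": 0.195}]}}

```text
time_s: 1.9
eef_pos: [403.9, -91.0, 304.5]
orientation: [180.0, -0.1, 4.4]
force: [0.7, -0.0, 0.2]
width: 44.7
gripper_force: 0.0
```

```bash
python3 -c "
from h import *
s=state();print(s['time_s'],s['eef_pos'],s['orientation'],s['width'],s['force'],arm.tip_extent, [a for a in dir(arm) if a[0]!='_'])"
```

```text
1.9 [403.91100298 -91.00535111 304.49016529] [ 1.79958608e+02 -1.02018604e-01  4.38612438e+00] 44.722176342479024 [ 0.69124361 -0.0134195   0.18666969] 72.6 ['Unreachable', 'tip_extent']
```

>>> {"method": "servo_tool", "body": {"moves": [{"fingers": 0.045, "dp": [0.073, -0.158, 0.15], "roll": 0}, {"fingers": 0.045, "dp": [0.073, -0.158, 0.15], "roll": 0}, {"fingers": 0.045, "dp": [0.073, -0.158, 0.15], "roll": 0}, {"fingers": 0.045, "dp": [0.073, -0.158, 0.15], "roll": 0}, {"fingers": 0.045, "dp": [0.073, -0.158, 0.15], "roll": 0}, {"fingers": 0.045, "dp": [0.073, -0.158, 0.15], "roll": 0}, {"fingers": 0.045, "dp": [0.073, -0.158, 0.15], "roll": 0}]}}

```text
time_s: 2.6
eef_pos: [464.0, 70.3, 153.8]
orientation: [180.0, 0.1, 4.5]
force: [-0.2, -0.1, 0.2]
width: 44.5
gripper_force: 0.0
```

```bash
python3 -c "
from h import *
m=imaging.camera_model('wrist');s=state();print(m,s['eef_pos'],s['orientation'])
cv2.imwrite('pics/w1.png',imaging.read_camera('wrist')[...,::-1])"
```

```text
{'fovy': 65.70646984690485, 'cx': 322.7967121217775, 'cy': 198.30644985372695, 'position': array([534.18514957,  75.89691355, 222.62385218]), 'orientation': array([-1.61268714e+01, -2.06486145e-02, -8.55442275e+01])} [463.99692456  70.26899036 153.79916994] [1.79972428e+02 7.05843527e-02 4.49603982e+00]
```

View pics/w1.png

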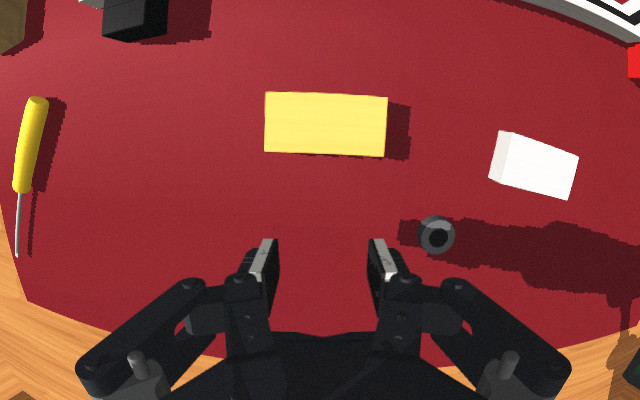

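The wrist picture shows the brass blank ahead of the fingers, with corners near (265,92), (387,97), (385,157) and (264,151). The nut is to the right at (437,235), clear of the path.

```bash
cat >> h.py <<'E'
def fish(m,uv,z):
    f=200/np.tan(np.radians(m['fovy']/2)); d=np.atleast_2d(uv).astype(float)-[m['cx'],m['cy']]
    r=np.linalg.norm(d,axis=1); t=r/f; k=np.sin(t)/np.maximum(r,1e-9)
    v=np.c_[d[:,0]*k,-d[:,1]*k,-np.cos(t)]@Rm(m['orientation']).T
    p=np.array(m['position']); return p+v*((z-p[2])/v[:,2])[:,None]
E
python3 - <<'E'
from h import *
m=imaging.camera_model('wrist'); im=cv2.imread('pics/w1.png'); hsv=cv2.cvtColor(im,cv2.COLOR_BGR2HSV); H,S,V=[hsv[...,i].astype(int) for i in range(3)]
q=((H>18)&(H<40)&(S>60)&(V>180)); q[:,:200]=0
n,l,s,c=cv2.connectedComponentsWithStats(q.astype(np.uint8)); v,u=np.nonzero(l==1+np.argmax(s[1:,4]))
P=fish(m,np.c_[u,v],22)[:,:2]; print(P.mean(0),cv2.minAreaRect(P.astype(np.float32)))
print(fish(m,[[437,235]],13))
E
```

```text
[527.371205    73.32852464] ((527.2914428710938, 73.22907257080078), (39.622947692871094, 79.35411834716797), 2.069218397140503)
[[451.63227375 -19.64143967  13.        ]]
```

>>> {"method": "servo_tool", "body": {"moves": [{"fingers": 0.045, "dp": [0, 0.002, 0.04], "roll": 0}, {"fingers": 0.045, "dp": [0, 0.002, 0.074], "roll": 0}, {"fingers": 0.045, "dp": [0.015, 0.002, 0.074], "roll": 0}, {"fingers": 0.045, "dp": [0.025, 0.002, 0.074], "roll": 0}, {"fingers": 0.045, "dp": [0.032, 0.002, 0.074], "roll": 0}, {"fingers": 0.045, "dp": [0.039, 0.002, 0.074], "roll": 0}, {"fingers": 0.045, "dp": [0.046, 0.002, 0.074], "roll": 0}, {"fingers": 0.045, "dp": [0.053, 0.002, 0.074], "roll": 0}, {"fingers": 0.045, "dp": [0.06, 0.002, 0.074], "roll": 0}]}}

```text
time_s: 3.55
eef_pos: [523.3, 72.4, 81.0]
orientation: [180.0, 0.2, 4.4]
force: [-6.4, -0.9, 4.6]
width: 45.1
gripper_force: 3.3
```

```bash
python3 -c "
from h import *
print(state()['force'])
cv2.imwrite('pics/w2.png',imaging.read_camera('wrist')[...,::-1])"
```

```text
[-6.35232435 -0.86337177  4.64430122]
```

View pics/w2.png

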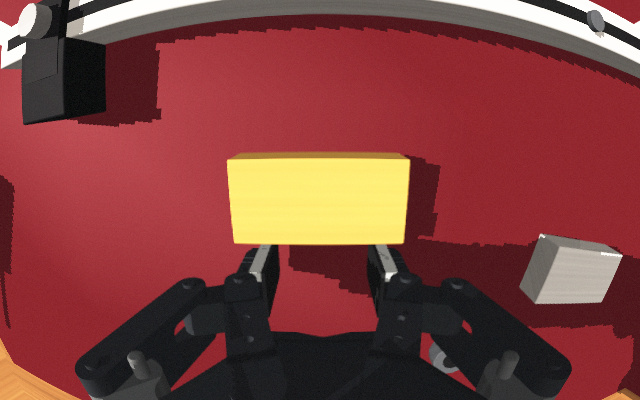

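The brass blank sits squarely against both fingertips, with its rear edge at row 244 and the fence ahead. I'll push on.

>>> {"method": "servo_tool", "body": {"moves": [{"fingers": 0.045, "dp": [0.007, 0, 0], "roll": 0}, {"fingers": 0.045, "dp": [0.014, 0, 0], "roll": 0}, {"fingers": 0.045, "dp": [0.021, 0, 0], "roll": 0}, {"fingers": 0.045, "dp": [0.028, 0, 0], "roll": 0}, {"fingers": 0.045, "dp": [0.035, 0, 0], "roll": 0}, {"fingers": 0.045, "dp": [0.042, 0, 0], "roll": 0}, {"fingers": 0.045, "dp": [0.048, 0, 0], "roll": 0}, {"fingers": 0.045, "dp": [0.053, 0, 0], "roll": 0}, {"fingers": 0.045, "dp": [0.057, 0, 0], "roll": 0}, {"fingers": 0.045, "dp": [0.06, 0, 0], "roll": 0}]}}

```text
time_s: 4.6
eef_pos: [583.5, 77.1, 80.7]
orientation: [-180.0, 0.1, 4.4]
force: [-6.5, -0.5, 4.1]
width: 45.1
gripper_force: 3.4
```

>>> {"method": "servo_tool", "body": {"moves": [{"fingers": 0.045, "dp": [0.0015, 0, 0], "roll": 0}, {"fingers": 0.045, "dp": [0.003, 0, 0], "roll": 0}]}}

```text
time_s: 4.8
eef_pos: [586.2, 77.3, 80.6]
orientation: [180.0, 0.1, 4.4]
force: [-7.2, -0.7, 4.7]
width: 45.0
gripper_force: 3.5
```

>>> {"method": "servo_tool", "body": {"moves": [{"fingers": 0.045, "dp": [0.001, 0, 0], "roll": 0}, {"fingers": 0.045, "dp": [0.002, 0, 0], "roll": 0}]}}

```text
time_s: 5.0
eef_pos: [588.1, 77.5, 80.6]
orientation: [180.0, 0.1, 4.4]
force: [-6.3, -0.3, 4.3]
width: 44.5
gripper_force: 3.3
```

>>> {"method": "servo_tool", "body": {"moves": [{"fingers": 0.045, "dp": [0.001, 0, 0], "roll": 0}, {"fingers": 0.045, "dp": [0.002, 0, 0], "roll": 0}]}}

```text
time_s: 5.2
eef_pos: [590.1, 77.7, 80.7]
orientation: [-180.0, 0.1, 4.4]
force: [-6.5, -1.0, 4.7]
width: 44.7
gripper_force: 3.2
```

>>> {"method": "servo_tool", "body": {"moves": [{"fingers": 0.045, "dp": [0.001, 0, 0], "roll": 0}, {"fingers": 0.045, "dp": [0.002, 0, 0], "roll": 0}]}}

```text
time_s: 5.4
eef_pos: [591.4, 77.8, 80.6]
orientation: [180.0, 0.2, 4.4]
force: [-10.8, -1.0, 8.6]
width: 44.7
gripper_force: 5.4
```

```bash
python3 -c "
from h import *
cv2.imwrite('pics/w3.png',imaging.read_camera('wrist')[...,::-1])"
```

```text
(no output)
```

View pics/w3.png

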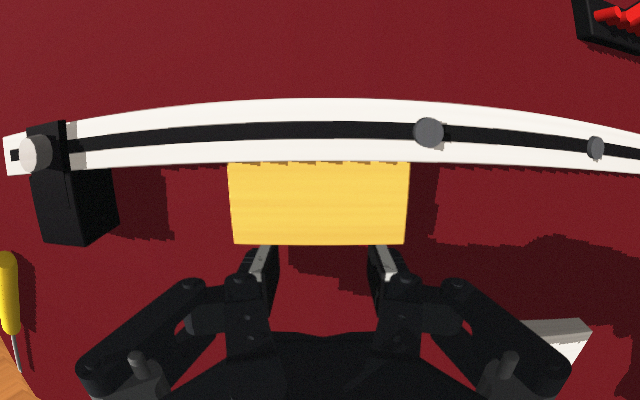

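The front edge is now on the fence (row ~163) and the force has jumped. A small press will seat it, then I'll back off.

>>> {"method": "servo_tool", "body": {"moves": [{"fingers": 0.045, "dp": [0.001, 0, 0], "roll": 0}, {"fingers": 0.045, "dp": [0.002, 0, 0], "roll": 0}, {"fingers": 0.045, "dp": [0.002, 0, 0], "roll": 0}]}}

```text
time_s: 5.75
eef_pos: [591.7, 77.8, 80.5]
orientation: [180.0, 0.5, 4.4]
force: [-13.8, -1.4, 10.4]
width: 45.2
gripper_force: 7.0
```

>>> {"method": "servo_tool", "body": {"moves": [{"fingers": 0.045, "dp": [-0.02, 0, 0], "roll": 0}, {"fingers": 0.02, "dp": [-0.02, 0, -0.045], "roll": 0}, {"fingers": 0, "dp": [-0.02, -0.04, -0.06], "roll": 0}, {"fingers": 0, "dp": [-0.01, -0.073, -0.06], "roll": 0}, {"fingers": 0, "dp": [0.028, -0.073, -0.06], "roll": 0}, {"fingers": 0, "dp": [0.028, -0.073, -0.06], "roll": 0}, {"fingers": 0, "dp": [0.028, -0.073, -0.06], "roll": 0}]}}

```text
time_s: 6.45
eef_pos: [618.7, 153.3, 140.9]
orientation: [-180.0, -0.1, 4.4]
force: [0.1, 0.7, -0.5]
width: 0.1
gripper_force: 0.0
```

Run:
```python
from h import *
m=imaging.camera_model('wrist'); s=state(); im=imaging.read_camera('wrist')[...,::-1].copy(); cv2.imwrite('pics/w4.png',im)
hsv=cv2.cvtColor(im,cv2.COLOR_BGR2HSV); H,S,V=[hsv[...,i].astype(int) for i in range(3)]
q=((H>15)&(H<40)&(S>60)&(V>140)); q[:,:250]=0
n,l,st,c=cv2.connectedComponentsWithStats(q.astype(np.uint8)); v,u=np.nonzero(l==1+np.argmax(st[1:,4]))
P=fish(m,np.c_[u,v],22)[:,:2]; r=cv2.minAreaRect(P.astype(np.float32)); print(r, s['eef_pos'],s['width'])
T=Rm(s['orientation']); print('blank in tool',T.T@(np.r_[r[0],22]-s['eef_pos']))
```

```text
((621.3407592773438, 84.48320770263672), (37.351646423339844, 81.8665771484375), 4.347414016723633) [618.69770433 153.33029449 140.92514382] 0.09465249298062069
blank in tool [ -2.93830401  68.87373458 118.90278376]
```

View pics/w4.png

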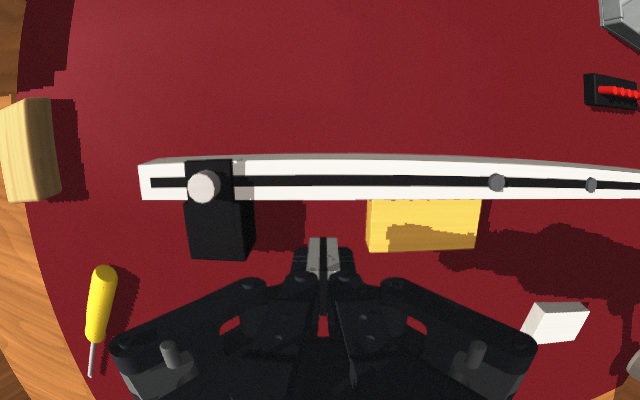

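The blank is flush and parallel (4.35° against the fence's 4.4°), and its end is at column ~367. The closed fingertips are at column 323, between the blank and the black stop. Next I lower and push along the fence.

>>> {"method": "servo_tool", "body": {"moves": [{"fingers": 0, "dp": [-0.001, 0.005, 0.03], "roll": 0}, {"fingers": 0, "dp": [-0.001, 0.005, 0.058], "roll": 0}, {"fingers": 0, "dp": [-0.001, 0.005, 0.06], "roll": 0}, {"fingers": 0, "dp": [-0.001, 0.01, 0.06], "roll": 0}, {"fingers": 0, "dp": [-0.001, 0.015, 0.06], "roll": 0}, {"fingers": 0, "dp": [-0.001, 0.02, 0.06], "roll": 0}, {"fingers": 0, "dp": [-0.001, 0.026, 0.06], "roll": 0}, {"fingers": 0, "dp": [-0.001, 0.032, 0.06], "roll": 0}]}}

```text
time_s: 7.3
eef_pos: [619.9, 121.8, 81.7]
orientation: [-179.9, -0.2, 4.4]
force: [-0.8, 5.2, 3.2]
width: -0.1
gripper_force: 3.0
```

>>> {"method": "servo_tool", "body": {"moves": [{"fingers": 0, "dp": [0, 0.008, 0], "roll": 0}, {"fingers": 0, "dp": [0, 0.016, 0], "roll": 0}, {"fingers": 0, "dp": [0, 0.024, 0], "roll": 0}, {"fingers": 0, "dp": [0, 0.032, 0], "roll": 0}, {"fingers": 0, "dp": [0, 0.04, 0], "roll": 0}, {"fingers": 0, "dp": [0, 0.048, 0], "roll": 0}, {"fingers": 0, "dp": [0, 0.056, 0], "roll": 0}, {"fingers": 0, "dp": [0, 0.064, 0], "roll": 0}]}}

```text
time_s: 8.1
eef_pos: [624.9, 57.8, 81.7]
orientation: [-179.9, -0.2, 4.4]
force: [-0.5, 5.5, 2.6]
width: -0.0
gripper_force: 2.9
```

```bash
python3 -c "
from h import *
cv2.imwrite('pics/w5.png',imaging.read_camera('wrist')[...,::-1])"
```

```text
(no output)
```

View pics/w5.png

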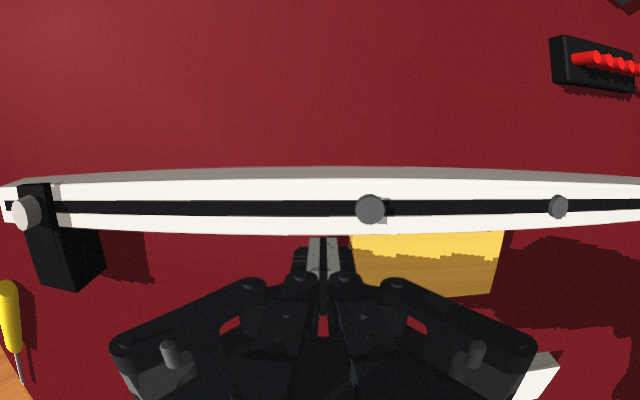

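The finger is pushing the blank's end (column ~350) and the blank's front edge still lies along the fence. The aluminium blank is clear of the path.

>>> {"method": "servo_tool", "body": {"moves": [{"fingers": 0, "dp": [0, 0.009, 0], "roll": 0}, {"fingers": 0, "dp": [0, 0.018, 0], "roll": 0}, {"fingers": 0, "dp": [0, 0.027, 0], "roll": 0}, {"fingers": 0, "dp": [0, 0.036, 0], "roll": 0}, {"fingers": 0, "dp": [0, 0.045, 0], "roll": 0}, {"fingers": 0, "dp": [0, 0.054, 0], "roll": 0}, {"fingers": 0, "dp": [0, 0.063, 0], "roll": 0}, {"fingers": 0, "dp": [0, 0.072, 0], "roll": 0}, {"fingers": 0, "dp": [0, 0.081, 0], "roll": 0}, {"fingers": 0, "dp": [0, 0.09, 0], "roll": 0}, {"fingers": 0, "dp": [0, 0.1, 0], "roll": 0}, {"fingers": 0, "dp": [0, 0.11, 0], "roll": 0}]}}

```text
time_s: 9.35
eef_pos: [633.0, -51.7, 81.5]
orientation: [-179.9, -0.1, 4.4]
force: [-0.3, 7.3, 5.3]
width: -0.1
gripper_force: 3.5
```

>>> {"method": "servo_tool", "body": {"moves": [{"fingers": 0, "dp": [0, 0.009, 0], "roll": 0}, {"fingers": 0, "dp": [0, 0.018, 0], "roll": 0}, {"fingers": 0, "dp": [0, 0.027, 0], "roll": 0}, {"fingers": 0, "dp": [0, 0.036, 0], "roll": 0}, {"fingers": 0, "dp": [0, 0.045, 0], "roll": 0}, {"fingers": 0, "dp": [0, 0.053, 0], "roll": 0}, {"fingers": 0, "dp": [0, 0.06, 0], "roll": 0}, {"fingers": 0, "dp": [0, 0.066, 0], "roll": 0}, {"fingers": 0, "dp": [0, 0.07, 0], "roll": 0}]}}

```text
time_s: 10.25
eef_pos: [638.2, -121.6, 81.3]
orientation: [-179.9, -0.1, 4.4]
force: [0.2, 7.2, 6.2]
width: -0.5
gripper_force: 3.7
```

Run:
```python
from h import *
m=imaging.camera_model('wrist'); im=imaging.read_camera('wrist')[...,::-1].copy(); cv2.imwrite('pics/w6.png',im)
```

```text
(no output)
```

View pics/w6.png

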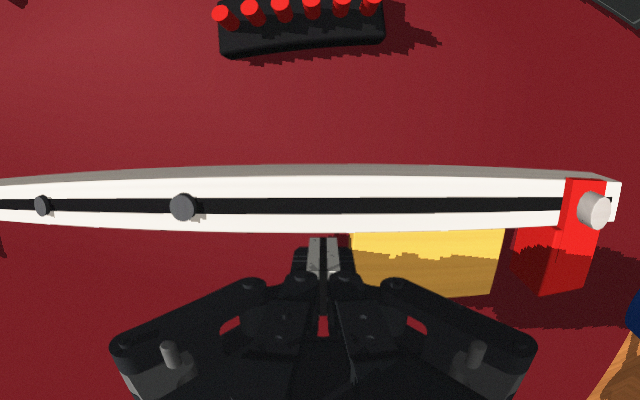

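The blank's leading end (columns ~492–505) is close to the red stop's face (column ~513), with a gap of about 15 mm. I'll close it slowly.

>>> {"method": "servo_tool", "body": {"moves": [{"fingers": 0, "dp": [0, 0.003, 0], "roll": 0}, {"fingers": 0, "dp": [0, 0.006, 0], "roll": 0}, {"fingers": 0, "dp": [0, 0.009, 0], "roll": 0}, {"fingers": 0, "dp": [0, 0.011, 0], "roll": 0}]}}

```text
time_s: 10.7
eef_pos: [638.8, -132.2, 81.2]
orientation: [-179.9, -0.1, 4.4]
force: [-0.8, 6.8, 4.5]
width: -0.3
gripper_force: 3.6
```

>>> {"method": "servo_tool", "body": {"moves": [{"fingers": 0, "dp": [0, 0.001, 0], "roll": 0}, {"fingers": 0, "dp": [0, 0.002, 0], "roll": 0}, {"fingers": 0, "dp": [0, 0.003, 0], "roll": 0}]}}

```text
time_s: 11.0
eef_pos: [639.1, -135.0, 81.2]
orientation: [-179.9, -0.1, 4.4]
force: [-0.9, 7.4, 5.9]
width: -0.0
gripper_force: 3.6
```

>>> {"method": "servo_tool", "body": {"moves": [{"fingers": 0, "dp": [0, 0.001, 0], "roll": 0}, {"fingers": 0, "dp": [0, 0.002, 0], "roll": 0}]}}

```text
time_s: 11.2
eef_pos: [639.2, -137.0, 81.2]
orientation: [-179.9, -0.1, 4.4]
force: [0.3, 7.5, 4.8]
width: -0.0
gripper_force: 3.6
```

>>> {"method": "servo_tool", "body": {"moves": [{"fingers": 0, "dp": [0, 0.001, 0], "roll": 0}, {"fingers": 0, "dp": [0, 0.002, 0], "roll": 0}]}}

```text
time_s: 11.4
eef_pos: [639.4, -139.0, 81.2]
orientation: [-179.9, -0.1, 4.4]
force: [0.1, 6.9, 5.4]
width: 0.2
gripper_force: 3.6
```

>>> {"method": "servo_tool", "body": {"moves": [{"fingers": 0, "dp": [0, 0.001, 0], "roll": 0}, {"fingers": 0, "dp": [0, 0.002, 0], "roll": 0}]}}

```text
time_s: 11.6
eef_pos: [639.5, -141.0, 81.2]
orientation: [-179.9, -0.1, 4.4]
force: [-0.4, 7.7, 5.8]
width: 0.1
gripper_force: 3.6
```

>>> {"method": "servo_tool", "body": {"moves": [{"fingers": 0, "dp": [0, 0.001, 0], "roll": 0}, {"fingers": 0, "dp": [0, 0.002, 0], "roll": 0}]}}

```text
time_s: 11.8
eef_pos: [639.7, -142.9, 81.2]
orientation: [-179.9, -0.1, 4.4]
force: [-0.1, 7.3, 6.2]
width: 0.3
gripper_force: 3.6
```

>>> {"method": "servo_tool", "body": {"moves": [{"fingers": 0, "dp": [0, 0.001, 0], "roll": 0}, {"fingers": 0, "dp": [0, 0.002, 0], "roll": 0}]}}

```text
time_s: 12.0
eef_pos: [639.8, -144.9, 81.2]
orientation: [-179.9, -0.1, 4.4]
force: [-0.5, 6.0, 5.3]
width: 0.1
gripper_force: 3.6
```

>>> {"method": "servo_tool", "body": {"moves": [{"fingers": 0, "dp": [0, 0.001, 0], "roll": 0}, {"fingers": 0, "dp": [0, 0.002, 0], "roll": 0}]}}

```text
time_s: 12.2
eef_pos: [639.9, -145.9, 81.2]
orientation: [-179.8, -0.0, 4.3]
force: [-0.4, 13.8, 7.5]
width: 0.1
gripper_force: 6.7
```

>>> {"method": "servo_tool", "body": {"moves": [{"fingers": 0, "dp": [0, 0.001, 0], "roll": 0}, {"fingers": 0, "dp": [0, 0.002, 0], "roll": 0}, {"fingers": 0, "dp": [0, 0.002, 0], "roll": 0}, {"fingers": 0, "dp": [0, -0.015, 0], "roll": 0}, {"fingers": 0, "dp": [0, -0.02, 0], "roll": 0}, {"fingers": 0, "dp": [-0.02, -0.02, -0.045], "roll": 0}, {"fingers": 0.045, "dp": [-0.055, 0.02, -0.06], "roll": 0}, {"fingers": 0.045, "dp": [-0.055, 0.052, -0.06], "roll": 0}, {"fingers": 0.045, "dp": [-0.055, 0.052, -0.06], "roll": 0}, {"fingers": 0.045, "dp": [-0.055, 0.052, -0.06], "roll": 0}, {"fingers": 0.045, "dp": [-0.055, 0.052, -0.06], "roll": 0}]}}

```text
time_s: 13.3
eef_pos: [588.3, -203.7, 139.3]
orientation: [-180.0, 0.1, 4.4]
force: [0.1, 0.8, -0.0]
width: 44.7
gripper_force: 0.0
```

Run:
```python
from h import *
m=imaging.camera_model('wrist'); s=state(); im=imaging.read_camera('wrist')[...,::-1].copy(); cv2.imwrite('pics/w7.png',im)
hsv=cv2.cvtColor(im,cv2.COLOR_BGR2HSV); H,S,V=[hsv[...,i].astype(int) for i in range(3)]
q=((H>15)&(H<40)&(S>60)&(V>120)); q[:,:150]=0
n,l,st,c=cv2.connectedComponentsWithStats(q.astype(np.uint8)); v,u=np.nonzero(l==1+np.argmax(st[1:,4]))
P=fish(m,np.c_[u,v],22)[:,:2]; r=cv2.minAreaRect(P.astype(np.float32)); print(r, s['eef_pos'],s['width'])
T=Rm(s['orientation']); print('blank in tool',T.T@(np.r_[r[0],22]-s['eef_pos']))
```

```text
((642.3156127929688, -198.54405212402344), (39.60316848754883, 78.93080139160156), 3.5641393661499023) [ 588.26539673 -203.68248462  139.27188227] 44.72578899331274
blank in tool [ 54.41275249  -0.92203966 117.21316446]
```

View pics/w7.png

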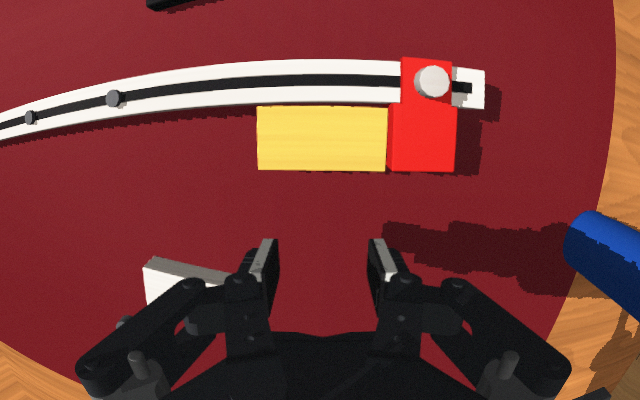

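The blank butts against the red stop (column ~388) but reads about 0.8° off the fence. I'll re-seat the long side with both fingertips.

>>> {"method": "servo_tool", "body": {"moves": [{"fingers": 0.045, "dp": [0, 0, 0.03], "roll": 0}, {"fingers": 0.045, "dp": [0, 0, 0.058], "roll": 0}, {"fingers": 0.045, "dp": [0.008, 0, 0.058], "roll": 0}, {"fingers": 0.045, "dp": [0.014, 0, 0.058], "roll": 0}, {"fingers": 0.045, "dp": [0.018, 0, 0.058], "roll": 0}, {"fingers": 0.045, "dp": [0.02, 0, 0.058], "roll": 0}]}}

```text
time_s: 13.95
eef_pos: [610.8, -202.7, 83.9]
orientation: [179.9, -0.2, 4.4]
force: [-1.5, 0.6, 0.7]
width: 44.8
gripper_force: 1.2
```

>>> {"method": "servo_tool", "body": {"moves": [{"fingers": 0.045, "dp": [0.001, 0, 0], "roll": 0}, {"fingers": 0.045, "dp": [0.002, 0, 0], "roll": 0}, {"fingers": 0.045, "dp": [0.003, 0, 0], "roll": 0}]}}

```text
time_s: 14.25
eef_pos: [611.1, -202.5, 82.3]
orientation: [180.0, 0.1, 4.4]
force: [-4.2, -1.0, 2.8]
width: 45.2
gripper_force: 2.1
```

>>> {"method": "servo_tool", "body": {"moves": [{"fingers": 0.045, "dp": [0.001, 0, 0], "roll": 0}, {"fingers": 0.045, "dp": [0.002, 0, 0], "roll": 0}]}}

```text
time_s: 14.45
eef_pos: [612.3, -202.5, 81.9]
orientation: [-180.0, 0.2, 4.4]
force: [-6.7, -2.2, 5.9]
width: 44.8
gripper_force: 3.8
```

>>> {"method": "servo_tool", "body": {"moves": [{"fingers": 0.045, "dp": [0.001, 0, 0], "roll": 0}, {"fingers": 0.045, "dp": [0.002, 0, 0], "roll": 0}]}}

```text
time_s: 14.65
eef_pos: [613.7, -202.3, 81.8]
orientation: [-180.0, 0.2, 4.4]
force: [-6.2, -0.9, 5.4]
width: 44.8
gripper_force: 3.7
```

>>> {"method": "servo_tool", "body": {"moves": [{"fingers": 0.045, "dp": [0.001, 0, 0], "roll": 0}, {"fingers": 0.045, "dp": [0.002, 0, 0], "roll": 0}]}}

```text
time_s: 14.85
eef_pos: [614.1, -202.2, 81.8]
orientation: [-179.9, 0.5, 4.4]
force: [-14.6, -2.3, 11.6]
width: 45.0
gripper_force: 7.4
```

>>> {"method": "servo_tool", "body": {"moves": [{"fingers": 0.045, "dp": [0.001, 0, 0], "roll": 0}, {"fingers": 0.045, "dp": [0.001, 0, 0], "roll": 0}, {"fingers": 0.045, "dp": [-0.01, 0, 0], "roll": 0}, {"fingers": 0.045, "dp": [-0.03, 0, 0], "roll": 0}, {"fingers": 0.045, "dp": [-0.03, 0, -0.04], "roll": 0}, {"fingers": 0.045, "dp": [-0.03, 0, -0.06], "roll": 0}, {"fingers": 0.045, "dp": [-0.03, 0, -0.06], "roll": 0}, {"fingers": 0.045, "dp": [-0.03, 0, -0.06], "roll": 0}]}}

```text
time_s: 15.65
eef_pos: [588.0, -204.2, 142.2]
orientation: [180.0, -0.1, 4.4]
force: [-0.7, -0.1, -1.0]
width: 44.8
gripper_force: 0.0
```

Run:
```python
from h import *
m=imaging.camera_model('wrist'); s=state(); im=imaging.read_camera('wrist')[...,::-1].copy()
hsv=cv2.cvtColor(im,cv2.COLOR_BGR2HSV); H,S,V=[hsv[...,i].astype(int) for i in range(3)]
q=((H>15)&(H<40)&(S>60)&(V>120)); q[:,:150]=0
n,l,st,c=cv2.connectedComponentsWithStats(q.astype(np.uint8)); v,u=np.nonzero(l==1+np.argmax(st[1:,4]))
P=fish(m,np.c_[u,v],22)[:,:2]; print(cv2.minAreaRect(P.astype(np.float32)), s['eef_pos'])
cr=im[60:190,240:480]; cv2.imwrite('pics/w8.png',cv2.resize(cr,None,fx=3.3,fy=3.3,interpolation=cv2.INTER_CUBIC))
```

```text
((644.468505859375, -198.128662109375), (39.484840393066406, 79.10586547851562), 4.392346382141113) [ 588.04975033 -204.20706173  142.24831352]
```

View pics/w8.png

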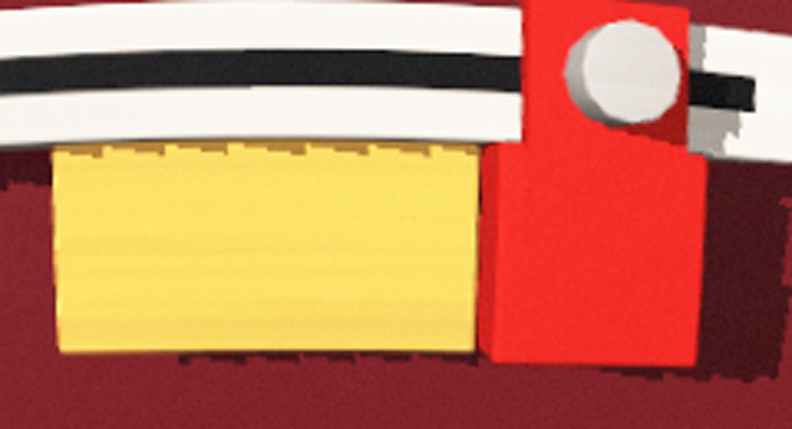

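The crop shows the long side flush with the fence (yaw 4.39°). The end is within about 1 mm of the red stop's face, with only a thin line between them near column 478. The hand is clear.

```bash
python3 -c "
from rig import ticket
print(ticket.sign_off())"
```

```text
the job is handed in; nothing more can be done
None
```

I pushed the brass blank flush against the fence (parallel to within about 0.2°) and to within about 1 mm of the red stop, then handed the job in at about 16 s with the hand clear; no verdict came back.

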